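# Load the yellow check source into the drawer counter

### The job

Please get the drawer counter ready for its daily check: first take its sample drawer by the bar and pull it gently all the way out to its stop, past the click of the catch. Then take the yellow source carrier from the rack, where it stands on edge, lay it on the table with its disc upward and let go, take it again flat by its sides, and load it in the drawer's pocket, flat, disc up and pushed fully home under the hold-down lip; with it let go there, shut the drawer until it clicks home. Hold the carrier lightly, do not wrench the drawer, and leave the blue carrier, the jar, the vial and the clamp where they are.

Things in the scene. Friction and masses are not known exactly. Their poses are not given: they have to be found in the camera images.
- counter: Drawer counter, fixed: white case 170 deep (x) x 150 wide (y) x 66 mm high with an aluminium detector head (66 mm dia, flange 86, top at z 146) whose axis stands at x -25. Origin: centre of the underside; -x is the front, the side where the drawer comes out; z up. Case front face at x -85.
- sample_drawer (a joint): Slide of the drawer: 0 shut, 0.110 m at its outer stop; it moves along the counter's -x. A spring roller catch holds it shut (about 8 N to free) and clicks again about 9 mm before the outer stop, where it then stays.
- drawer_handle (a point): Middle of the drawer's round aluminium pull bar: 10 mm dia, 100 mm long along the counter's y, 38 mm above the table, its axis 42 mm in front of the black drawer front (which reaches z 58). Axes as the counter's; moves with the drawer.
- counting_seat (a point): Seat of the carrier's underside middle on the rubber mat (z 21) of the flat tray (112 mm wide, no sides). Axes as the counter's; moves with the drawer. Back stop at x +32 mm; hold-down lip from x +22, 12 mm above the mat, its turned-up front edge from x +16, up to 18 mm; cheeks 60 mm apart, flared mouths from x +8. Inside of drawer front: x -60. Drawer at stop: case front at x +50.
- carrier_rack: Fixed white rack, 130 (x) x 74 x 42 mm high, three upright slots across it at x -45, 0, +45 mm, with 34 mm high walls at both ends of the slots. Origin: centre of the underside, floor of the slots 8 mm above it. The carriers stand on edge in the two outer slots.
- yellow_carrier: Yellow plate 64 (x) x 56 (y) x 10 mm (z) with a yellow 25 mm disc let into one face. Origin: centre of the face without disc; z points out of the disc side. In the rack it stands on a 56 mm edge, +x down, z level along the rack's +x, top edge 72 mm above the table.
- blue_carrier: The same carrier in blue with a blue disc, in the other outer slot; to be left there.
- amber_jar: Amber jar with white lid, 54 mm dia, 58 mm high, loose; origin: centre of its underside. Leave it.
- black_cap_vial: Glass vial with black cap, 28 mm dia, 63 mm high, loose; origin: centre of its underside. Leave it.
- spring_clamp: Black spring clamp, 32 x 77 x 20 mm, lying loose; origin: centre of its underside. Leave it.

How it is judged:
By the outcome, as a careful person would: the job done as asked, in the order asked, and still so for the second after the job is handed in, with the robot touching nothing.
It also fails if it takes over 67 s, if anything falls off the work surface, if the arm or the gripper's body presses on something with over 40 N, if the wrist force passes 120 N, or if a joint passes its speed limit or range.

### The arm

A 6-joint arm with a two-finger parallel gripper is mounted at the origin on a cart in front of the work surface, level with it; the furniture and walls round the work are solid. World frame = base frame: x ahead of the robot, y to its left, z up, the work surface at z = 0. Lengths are in m, angles in rad, forces in N, time in s.
With the tool pointing down it reaches from about 0.25 to 0.775 m from the base axis. Payload 4 kg.
Tool frame: the origin (TCP) lies at the very end of the fingers, on their centre line; the grasp point (between the pads) lies 19 mm behind it; x points along the fingers, y is the direction in which the jaws open and shut, and the axes are right-handed (so a half turn about x gives the same grasp; the last joint's range is limited). The gripper opens to 94 mm and grips with 3 to 60 N. Pads are 16 mm wide; open, the fingers measure 119 mm over their backs; the gripper's body (75 mm by 177 mm) begins 78 mm behind the grasp point.
Start: joints at [-1.373, 0.087, 1.371, -0, 1.684, -0.103], TCP at [0.163, -0.525, 0.206] pointing down, gripper open.
Joint ranges: [-3.1, 3.1], [-0.76, 2.03], [0.27, 2.55], [-1.08, 4.22], [0.17, 2.65], [-2.57, 2.57]. Speed limits (rad/s): [2.79, 2.79, 3.14, 3.14, 3.14, 3.14].

### API

Orientations are given as [roll, pitch, yaw] about the fixed x, y, z axes, in that order (R = Rz(yaw) Ry(pitch) Rx(roll)).
In Python, from bench import robot gives the robot as it stands.
- The arm moves only by the tool carry_out, never from a script. Its argument "targets" is a list of rows, each a list of 5 numbers: the closure, from 0 (fully open) to 1 (shut), then the shift along the tool's x, y, z in cm, then the turn about the tool's x in degrees. In form: [[fingers, tx, ty, tz, turn], ...]. A call has 1 to 20 rows; each row shifts and turns the commanded pose from where the row before left it, along the tool's axes as they then stand; what a row does not reach is not made up. A row lasts 1/10 s, in which the tool goes at most 50 mm and 8.59 degrees, less where a joint would pass 70% of its speed; a pose out of reach is approached as far as the arm can. A call is refused whole if a number of a shift passes 5 or a number of a turn 8.59, either way. A call with a gripper value outside its range is refused whole. The fingers move at their own pace and stop on an object; the grip force is fixed at half the most. Time passes only in rows, so rows that do not move let the fingers close. It gives the time, the measured TCP pose, the force and the opening at its end, in the units of the state.
- robot.get_obs(): the state, without advancing time (a new reading comes with each control period).
- robot.snapshot(name): name is "side" or "top" or "wrist"; returns a dict with "image" (384x512x3 uint8, red, green, blue), "camera_matrix" (3x3 intrinsics, pixels), "pose" (4x4, takes a point from camera to world coordinates). Camera axes: x right, y up, looking along -z (the intrinsics and any distortion apply to the point x, -y, -z); pixel columns grow to the right and rows downward; lengths in m; the calibration is good to about 2 mm. A picture is of the moment at which its call begins. There is no depth.
- robot.close_job(): hands the job in, once; it reports no verdict.
The state is a dict: "time": time; "joint_positions": joint angles; "qvel": joint speeds; "joint_torque": joint torques, N m; "tool_pos": TCP position; "ee_rot": TCP orientation; "wrist_force": force on the tool from outside, world axes, zero at the start; "wrist_torque": the same for the moment, N m; "width": finger opening in m.
Only numpy, scipy, OpenCV 4.12 (cv2) and the standard library are available. Lean on these libraries where they do the work, as an engineer would, in place of code of your own. Each camera call takes 0.05 s, during which the arm holds its last target. There are 200 camera calls.

## Working session

There is one attempt and no reset: what is moved stays moved. The work goes in short steps, Python scripts to look and compute and a tool call to move; the robot and the scene stay as the last step left them, time stands still between calls to the robot, and variables do not carry over. Pictures are saved under pics/ and viewed, about 8 in all and at most 12, crops included, and the job is handed in when it is done.

Besides the shell and the picture viewer there is one more tool, called after "Request:" as a command line: name --pt "numbers of a row" for each row, then --argument value for the rest. carry_out: Moves the arm, as the interface text tells. Its arguments: {"type":"object","properties":{"targets":{"type":"array","items":{"type":"array","items":{"type":"number"}}}},"required":["targets"]}

```bash
ls; mkdir -p pics; python3 - <<'E'
from bench import robot
import cv2,numpy as np
print(robot.get_obs())
for n in("top","side"):
    s=robot.snapshot(n); cv2.imwrite(f"pics/{n}0.png",s["image"][:,:,::-1]); print(n,s["camera_matrix"].tolist(),np.round(s["pose"],4).tolist(),[k for k in s])
E
```

```text
pics
{'time': 0.0, 'joint_positions': array([-1.37311659e+00,  8.79426038e-02,  1.37222168e+00, -4.79416701e-06,
        1.68359845e+00, -1.03076928e-01]), 'qvel': array([ 5.67004495e-05, -2.02861238e-03,  8.26774985e-04,  7.05581495e-04,
        3.85526694e-04, -1.48839252e-03]), 'joint_torque': array([ 7.12033534e-05, -3.40180171e+01, -3.02426934e+01,  7.18542631e-02,
        3.28690221e-02, -1.60170489e-04]), 'tool_pos': array([ 0.16283306, -0.52477739,  0.20432748]), 'ee_rot': array([-1.67167755,  1.56862624,  1.77067123]), 'wrist_force': array([ 0.07793469,  0.47579134, -0.21989322]), 'wrist_torque': array([ 0.00582563,  0.04057612, -0.03468855]), 'width': 0.09413635368275891}
top [[435.8178010474712, 0.0, 259.341854321012], [0.0, 435.8178010474712, 192.03550058018374], [0.0, 0.0, 1.0]] [[0.0203, 0.998, -0.0597, 0.4896], [-0.9997, 0.0196, -0.0128, -0.2041], [-0.0116, 0.06, 0.9981, 0.9621], [0.0, 0.0, 0.0, 1.0]] ['image', 'camera_matrix', 'pose']
side [[471.92458933018247, 0.0, 252.03863909998952], [0.0, 471.92458933018247, 190.3919677864847], [0.0, 0.0, 1.0]] [[0.9861, 0.0585, -0.1558, 0.3617], [-0.1652, 0.4558, -0.8746, -1.2744], [0.0198, 0.8881, 0.4591, 0.6216], [0.0, 0.0, 0.0, 1.0]] ['image', 'camera_matrix', 'pose']
```

View pics/top0.png

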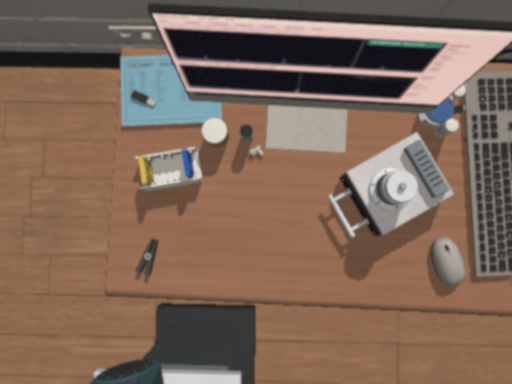

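View pics/side0.png

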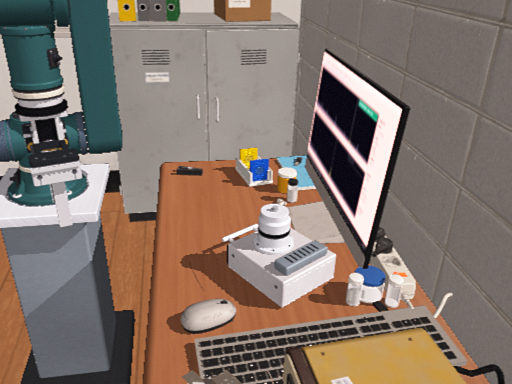

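Top view: the counter is at about (395,185) with its handle at (348,214), facing left and down. The rack is at (168,170), yellow on the left (145,168) and blue on the right (187,163). The side view agrees, and the monitor overhangs the far edge.

```bash
cat > h.py <<'E'
from bench import robot
import cv2,numpy as np
from scipy.spatial.transform import Rotation as R
def ray(s,u,v):
    K=s["camera_matrix"];P=s["pose"]
    d=np.array([(u-K[0,2])/K[0,0],-(v-K[1,2])/K[1,1],-1.]);return P[:3,3],P[:3,:3]@d
def plane(s,u,v,z):
    o,d=ray(s,u,v);return o+d*(z-o[2])/d[2]
def proj(s,p):
    K=s["camera_matrix"];P=s["pose"];c=P[:3,:3].T@(np.asarray(p)-P[:3,3])
    return K[0,2]-K[0,0]*c[0]/c[2],K[1,2]+K[1,1]*c[1]/c[2]
def tri(s1,a,s2,b):
    o1,d1=ray(s1,*a);o2,d2=ray(s2,*b)
    t=np.linalg.lstsq(np.c_[d1,-d2],o2-o1,rcond=None)[0]
    p,q=o1+d1*t[0],o2+d2*t[1];return (p+q)/2,np.linalg.norm(p-q)
def tool():
    o=robot.get_obs();return o,R.from_euler("xyz",o["ee_rot"]).as_matrix()
def rel(p,o=None):
    o,M=tool();return np.round(M.T@(np.asarray(p)-o["tool_pos"])*100,2)
def turn_to(yv):  # deg about tool x to bring tool y onto world direction yv (mod 180)
    o,M=tool();a=np.degrees(np.arctan2(np.dot(yv,M[:,2]),np.dot(yv,M[:,1])));return (a+90)%180-90
def save(s,name,box=None,k=1):
    im=s["image"][:,:,::-1]
    if box: x0,y0,x1,y1=box; im=im[y0:y1,x0:x1]
    cv2.imwrite("pics/"+name,cv2.resize(im,None,fx=k,fy=k,interpolation=cv2.INTER_CUBIC))
E
python3 - <<'E'
from h import *
s=robot.snapshot("top")
im=s["image"][:,:,::-1]
a=cv2.resize(im[120:250,320:460],None,fx=4,fy=4,interpolation=cv2.INTER_CUBIC)
b=cv2.resize(im[140:200,130:210],None,fx=3,fy=3,interpolation=cv2.INTER_CUBIC)
c=np.zeros((520,800,3),np.uint8);c[:,:560]=a;c[:180,560:]=b
cv2.imwrite("pics/c1.png",c)
hsv=cv2.cvtColor(im,cv2.COLOR_BGR2HSV)
for n,lo,hi in(("y",(22,150,100),(35,255,255)),("b",(105,150,60),(125,255,255))):
    m=cv2.inRange(hsv,lo,hi);m[:140]=0;m[200:]=0;m[:,:130]=0;m[:,210:]=0
    q=cv2.minAreaRect(cv2.findNonZero(m));print(n,q,plane(s,*q[0],.072))
for n,u,v,z in(("handle",348,214,.038),("head",398,187,.146),("jar",214,131,.058),("vial",246,131,.063),("clamp",148,257,.02)):print(n,plane(s,u,v,z))
o,M=tool();print(M)
w=robot.snapshot("wrist");print(w["camera_matrix"],M.T@w["pose"][:3,:3],M.T@(w["pose"][:3,3]-o["tool_pos"]))
E
```

```text
y ((144.6313934326172, 170.3668975830078), (23.66035270690918, 8.646252632141113), 83.2901611328125) [0.58289801 0.04439722 0.072     ]
b ((187.12998962402344, 162.9099884033203), (24.74873924255371, 5.656854629516602), 81.8698959350586) [ 0.59998447 -0.04278201  0.072     ]
handle [ 0.50208662 -0.38042893  0.038     ]
head [ 0.55295312 -0.45268904  0.146     ]
jar [ 0.67011334 -0.0946953   0.058     ]
vial [ 0.6703164  -0.16209855  0.063     ]
clamp [0.40118499 0.04486245 0.02      ]
[[-3.39147990e-04  2.96297715e-01 -9.55095571e-01]
 [ 1.67355601e-03 -9.55094120e-01 -2.96297860e-01]
 [-9.99998542e-01 -1.69889476e-03 -1.71952573e-04]]
[[318.76668352   0.         256.16901316]
 [  0.         318.76668352 192.17243747]
 [  0.           0.           1.        ]] [[ 1.33629077e-03  2.35547718e-01 -9.71861866e-01]
 [ 9.99998659e-01  6.04850936e-04  1.52157451e-03]
 [ 9.46234962e-04 -9.71862597e-01 -2.35546594e-01]] [-0.17848326  0.00045602 -0.06647478]
```

View pics/c1.png

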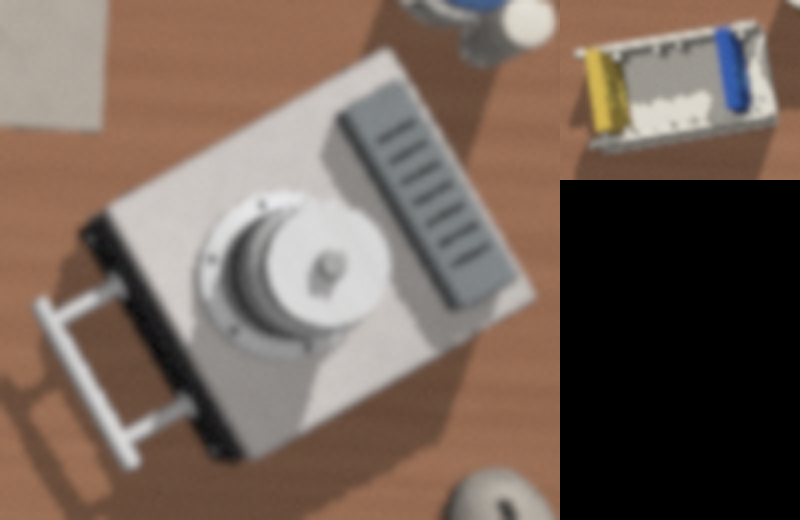

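The crop shows the case top corners at crop px (390,48), (537,296), (248,460), (105,208). The bar ends are at (42,302) and (132,462). The rack's long axis runs roughly along the image horizontal.

```bash
python3 - <<'E'
from h import *
s=robot.snapshot("top")
f=lambda x,y,z:plane(s,320+x/4,120+y/4,z)
c=[f(*p,.066) for p in((390,48),(537,296),(248,460),(105,208))]
for i in range(4): d=c[(i+1)%4]-c[i];print(np.linalg.norm(d),np.degrees(np.arctan2(d[1],d[0])))
print("ctr",np.mean(c,0))
a,b=f(42,302,.038),f(132,462,.038);d=b-a;print("bar",(a+b)/2,np.linalg.norm(d),np.degrees(np.arctan2(d[1],d[0])))
print("head",f(330,265,.146))
h=(a+b)/2
# rack: centre from corners of crop2 (scale3, origin 130,140)
g=lambda x,y,z:plane(s,130+(x-560)/3,140+y/3,z)
for p in((578,52),(757,22),(776,120),(597,148)):print(g(*p,.042))
yv=d/np.linalg.norm(d);print(turn_to(yv)); o,M=tool(); print(rel(h))
E
```

```text
0.14737007341249608 -149.50269490414937
0.1708672747162737 120.50272197688724
0.1476094235022192 30.032404312857402
0.16966971742863998 -59.57642508561742
ctr [ 0.56735292 -0.48110231  0.066     ]
bar [ 0.49878171 -0.36720954  0.038     ] 0.09634852713858227 -149.99049941451653
head [ 0.55452309 -0.46107152  0.146     ]
[0.61360203 0.07224095 0.042     ]
[ 0.6374367  -0.05456668  0.042     ]
[ 0.5678412  -0.07006046  0.042     ]
[0.54552037 0.05620093 0.042     ]
77.22393514991955
[ 16.7   -5.11 -36.75]
```

Request:
carry_out --pt "1 0 -0.28 -3.73 0" --pt "1 0 -0.28 -3.73 0" --pt "1 0 -0.28 -3.73 0" --pt "1 0 -0.28 -3.73 0" --pt "1 0 -0.28 -3.73 0" --pt "1 0 -0.28 -3.73 0" --pt "1 0 -0.28 -3.73 0" --pt "1 0 -0.28 -3.73 0" --pt "1 0 -0.28 -3.73 0" --pt "1 0 -0.28 -3.73 0" --pt "1 0 0 0 8.58" --pt "1 0 0 0 8.58" --pt "1 0 0 0 8.58" --pt "1 0 0 0 8.58" --pt "1 0 0 0 8.58" --pt "1 0 0 0 8.58" --pt "1 0 0 0 8.58" --pt "1 0 0 0 8.58" --pt "1 0 0 0 8.58" --pt "1 0 0 0 0"

```text
time: 2.25
tool_pos: [0.5108, -0.388, 0.2052]
ee_rot: [0.48, 1.57, 2.575]
wrist_force: [-0.1, 0.0, 0.2]
width: 0.0003
```

```bash
python3 - <<'E'
from h import *
s=robot.snapshot("wrist");im=s["image"][:,:,::-1].copy()
h=np.array([.4995,-.3667,.038]);u=np.array([-.504,.864,0]);b=np.array([.864,.504,0])
for p in(h,h-.05*b,h+.05*b):
    cv2.circle(im,tuple(int(round(q)) for q in proj(s,p)),3,(0,0,255),1)
cv2.imwrite("pics/w1.png",im)
print(robot.get_obs()["joint_positions"],robot.get_obs()["tool_pos"],robot.get_obs()["width"],tool()[1],rel(h-.0235*u),turn_to(b))
E
```

```text
[-7.37867863e-01  2.93742253e-01  1.13027337e+00 -2.41382671e-05
  1.71801928e+00  1.87683376e+00] [ 0.51086899 -0.38799058  0.20521373] 0.0008632431816570389 [[-3.43282048e-04 -8.64376336e-01 -5.02845336e-01]
 [ 2.79837122e-04 -5.02845429e-01  8.64376305e-01]
 [-9.99999902e-01  1.56010076e-04  4.14502394e-04]] [16.72 -0.09  0.05] -0.06800914663801905
```

View pics/w1.png

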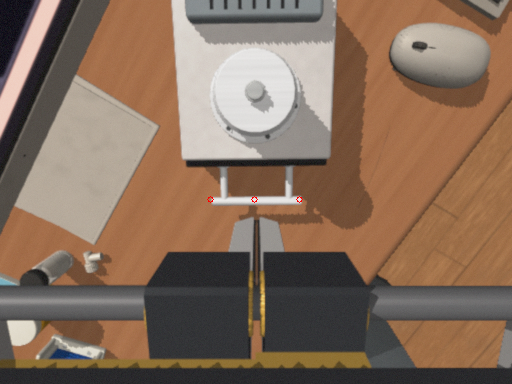

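The bar lies across (210..299,200) in the wrist view, exactly under the predicted marks. At this spot the gripper's body is too wide for a cross grip because the detector head is in the way. I will hook the bar out a little first, then grip it.

Request:
carry_out --pt "1 4 0 0 0" --pt "1 4 0 0 0" --pt "1 4 0 0 0" --pt "1 3 0 0 0" --pt "1 2 0 0 0" --pt "1 1.2 0 0 0" --pt "1 0 0 0 0" --pt "1 0 0 0.5 0" --pt "1 0 0 0.5 0" --pt "1 0 0 0.3 0" --pt "1 0 0 0.3 0" --pt "1 0 0 0.3 0" --pt "1 0 0 0.3 0" --pt "1 0 0 0.5 0" --pt "1 0 0 0.5 0" --pt "1 0 0 0.5 0" --pt "1 0 0 0.5 0" --pt "1 0 0 0.5 0" --pt "1 0 0 0.3 0" --pt "1 0 0 0 0"

```text
time: 4.3
tool_pos: [0.4853, -0.3438, 0.0231]
ee_rot: [0.186, 1.569, 2.281]
wrist_force: [0.6, 0.4, -0.3]
width: 0.0005
```

Request:
carry_out --pt "1 3 0 -0.5 0" --pt "0.68 -5 0 0 0" --pt "0.68 -5 0 0 0" --pt "0.68 -4 0 0 -8.5" --pt "0.68 0 0 0 -8.5" --pt "0.68 0 0 0 -8.5" --pt "0.68 0 0 0 -8.5" --pt "0.68 0 0 0 -8.5" --pt "0.68 0 0 0 -8.5" --pt "0.68 0 0 0 -8.5" --pt "0.68 0 0 0 -8.5" --pt "0.68 0 0 0 -8.5" --pt "0.68 0 0 0 -8.5" --pt "0.68 0 0 0 -5" --pt "0.68 0 0 0 0"

```text
time: 5.8
tool_pos: [0.488, -0.3486, 0.1327]
ee_rot: [-1.339, 1.569, 2.327]
wrist_force: [0.3, -0.6, -1.4]
width: 0.0298
```

```bash
python3 - <<'E'
from h import *
s=robot.snapshot("wrist");im=s["image"][:,:,::-1].copy();t=robot.snapshot("top")
h0=np.array([.4995,-.3667,.038]);u=np.array([-.504,.864,0]);b=np.array([.864,.504,0])
for n,S in(("w",s),("t",t)):
    g=S["image"].astype(int);prof=[]
    for k in np.arange(0,.115,.002):
        v=[]
        for l in np.arange(-.03,.031,.005):
            x,y=proj(S,h0+u*k+b*l); x,y=int(round(x)),int(round(y))
            if 0<=x<512 and 0<=y<384: v.append(g[y,x].min())
        prof.append((int(k*1000),int(np.median(v)) if v else -1))
    print(n,prof)
save(s,"w2.png")
o=robot.get_obs();print(o["tool_pos"],o["width"],o["wrist_force"],turn_to(u),rel(h0),rel(h0+u*.04))
E
```

```text
w [(0, 20), (2, 50), (4, 61), (6, 63), (8, 63), (10, 63), (12, 62), (14, 63), (16, 61), (18, 62), (20, 62), (22, 63), (24, 60), (26, 61), (28, 63), (30, 61), (32, 60), (34, 61), (36, 74), (38, 220), (40, 234), (42, 230), (44, 205), (46, 138), (48, 85), (50, 85), (52, 85), (54, 85), (56, 86), (58, 86), (60, 85), (62, 85), (64, 67), (66, 62), (68, 61), (70, 61), (72, 61), (74, 65), (76, 85), (78, 84), (80, 85), (82, 85), (84, 85), (86, 84), (88, 84), (90, 85), (92, 84), (94, 84), (96, 85), (98, 83), (100, 84), (102, 84), (104, 84), (106, 84), (108, 84), (110, 83), (112, 83), (114, 83)]
t [(0, 71), (2, 70), (4, 72), (6, 66), (8, 68), (10, 70), (12, 70), (14, 71), (16, 72), (18, 71), (20, 72), (22, 71), (24, 67), (26, 62), (28, 62), (30, 59), (32, 68), (34, 72), (36, 73), (38, 73), (40, 72), (42, 74), (44, 73), (46, 73), (48, 73), (50, 73), (52, 72), (54, 73), (56, 73), (58, 73), (60, 70), (62, 70), (64, 62), (66, 60), (68, 60), (70, 59), (72, 59), (74, 59), (76, 58), (78, 63), (80, 67), (82, 61), (84, 66), (86, 62), (88, 60), (90, 58), (92, 58), (94, 61), (96, 61), (98, 69), (100, 82), (102, 89), (104, 90), (106, 89), (108, 90), (110, 90), (112, 90), (114, 89)]
[ 0.48813382 -0.34876737  0.1329492 ] 0.02991882292687495 [-0.29582541  0.76784941 -0.36954524] -0.34772453838058937 [ 9.49  2.13 -0.09] [ 9.5  -1.87 -0.07]
```

Request:
carry_out --pt "0.68 0 -1.97 -0.08 0" --pt "0.68 4 0 0 0" --pt "0.68 3 0 0 0" --pt "0.68 2 0 0 0" --pt "0.68 1.5 0 0 0" --pt "0.68 0.6 0 0 0" --pt "1 0 0 0 0" --pt "1 0 0 0 0" --pt "1 0 0 0 0" --pt "1 0 -0.2 0 0" --pt "1 0 -0.6 0 0" --pt "1 0 -0.6 0 0" --pt "1 0 -0.8 0 0" --pt "1 0 -0.8 0 0" --pt "1 0 -0.8 0 0" --pt "1 0 -0.8 0 0" --pt "1 0 -0.6 0 0" --pt "1 0 -0.3 0 0" --pt "1 0 -0.3 0 0" --pt "1 0 0 0 0"

```text
time: 7.9
tool_pos: [0.4498, -0.2814, 0.0238]
ee_rot: [1.24, 1.569, -1.377]
wrist_force: [-2.4, -1.3, 6.3]
width: 0.0087
```

Request:
carry_out --pt "1 0 -0.2 0 0" --pt "1 0 -0.2 0 0" --pt "1 0 -0.2 0 0" --pt "1 0 -0.2 0 0" --pt "1 0 -0.2 0 0" --pt "1 0 -0.1 0 0" --pt "1 0 0 0 0"

```text
time: 8.6
tool_pos: [0.444, -0.2715, 0.0238]
ee_rot: [-0.383, 1.57, -3.0]
wrist_force: [-3.1, 0.8, 9.4]
width: 0.0089
```

Request:
carry_out --pt "1 0 -0.1 0 0" --pt "1 0 -0.1 0 0" --pt "1 0 -0.1 0 0" --pt "1 0 0 0 0"

```text
time: 9.0
tool_pos: [0.4434, -0.2704, 0.0239]
ee_rot: [1.389, 1.567, -1.228]
wrist_force: [-0.2, -3.9, 5.9]
width: 0.0089
```

Request:
carry_out --pt "1 0 -0.2 0 0" --pt "1 0 0 0 0"

```text
time: 9.2
tool_pos: [0.4434, -0.2704, 0.0239]
ee_rot: [1.528, 1.562, -1.089]
wrist_force: [2.1, -8.2, 1.9]
width: 0.0092
```

Request:
carry_out --pt "1 0 0.3 0 0" --pt "0.65 0 0.1 0 0" --pt "0.65 0 0 0 0" --pt "0.65 0 0 0 0" --pt "0.5 -3 0 0 0" --pt "0.5 -5 0 0 0" --pt "0.5 -5 0 0 0" --pt "0.5 -3 0 0 0" --pt "0.5 0 0 0 0"

```text
time: 10.1
tool_pos: [0.4464, -0.2722, 0.1882]
ee_rot: [1.994, 1.561, -0.623]
wrist_force: [-0.0, -0.2, 0.4]
width: 0.0471
```

```bash
python3 - <<'E'
from h import *
t=robot.snapshot("top");s=robot.snapshot("side")
print("mon",tri(t,(185,95),s,(308,143)),tri(t,(415,104),s,(369,268)))
o=robot.get_obs();print(o["time"],o["joint_positions"],o["tool_pos"],o["width"],o["wrist_force"])
e=np.array([.179,-.984,0]);print("turn",turn_to(e),rel([.583,.045,.2]))
im=s["image"][:,:,::-1]
a=cv2.resize(im[135:215,225:325],None,fx=5,fy=5,interpolation=cv2.INTER_CUBIC)
b=cv2.resize(t["image"][:,:,::-1][110:250,290:430],None,fx=2,fy=2)
c=np.zeros((400,780,3),np.uint8);c[:,:500]=a;c[:280,500:]=b;cv2.imwrite("pics/c2.png",c)
E
```

```text
mon (array([ 0.73542476, -0.04397431,  0.11850556]), np.float64(0.013389065414720909)) (array([ 0.7449337 , -0.52550375,  0.02877082]), np.float64(0.004322463555432945))
10.2 [-6.56459598e-01  2.63804580e-02  1.48054951e+00  1.62735953e-04
  1.63483106e+00  3.90222670e-01] [ 0.4441183  -0.27064756  0.18221279] 0.04695389913070656 [ 0.40821902  0.09429426 -0.20296336]
turn 19.720148941781147 [ -1.77 -20.38 -27.82]
```

View pics/c2.png

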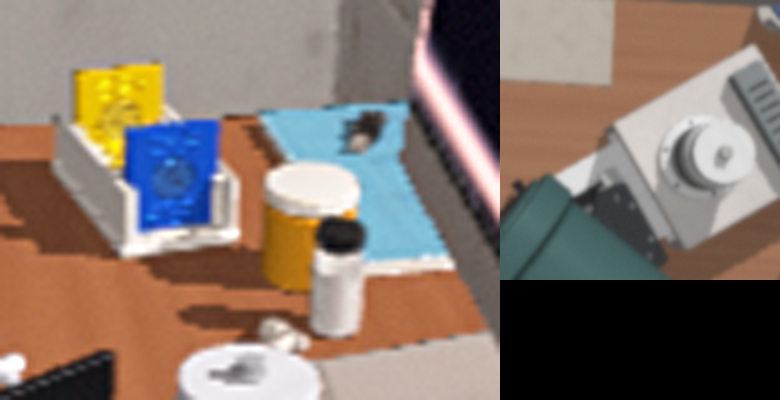

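In the crop both discs face the side camera, so rack +x is about (0.18,-0.98) and yellow stands in the -45 slot with its disc facing blue. The monitor stays beyond x 0.73. The drawer is out.

Request:
carry_out --pt "0.5 -0.18 -2.04 -2.78 0" --pt "0.5 -0.18 -2.04 -2.78 0" --pt "0.5 -0.18 -2.04 -2.78 0" --pt "0.5 -0.18 -2.04 -2.78 0" --pt "0.5 -0.18 -2.04 -2.78 0" --pt "0.5 -0.18 -2.04 -2.78 0" --pt "0.5 -0.18 -2.04 -2.78 0" --pt "0.5 -0.18 -2.04 -2.78 0" --pt "0.5 -0.18 -2.04 -2.78 0" --pt "0.5 -0.18 -2.04 -2.78 0" --pt "0.5 0 0 0 8.5" --pt "0.5 0 0 0 8.5" --pt "0.5 0 0 0 2.7" --pt "0.5 0 0 0 0"

```text
time: 11.6
tool_pos: [0.5814, 0.045, 0.1969]
ee_rot: [-0.209, 1.564, 3.113]
wrist_force: [-0.7, -0.3, 0.0]
width: 0.0469
```

```bash
python3 - <<'E'
from h import *
s=robot.snapshot("wrist");im=s["image"][:,:,::-1].copy()
hsv=cv2.cvtColor(im,cv2.COLOR_BGR2HSV)
m=cv2.inRange(hsv,(22,120,120),(35,255,255))
n,l,st,ce=cv2.connectedComponentsWithStats(m)
for i in range(1,n):
    if st[i,4]>100: print(st[i],ce[i],plane(s,*ce[i],.072))
e=np.array([.179,-.984,0]);f=np.array([.984,.179,0]);c=np.array([.583,.0452,.072])
for a in(-5,5):
  for b in(-28,28):
    cv2.circle(im,tuple(int(round(q)) for q in proj(s,c+e*a/1000+f*b/1000)),2,(0,0,255),1)
cv2.imwrite("pics/w3.png",cv2.resize(im[:,:],None,fx=1.5,fy=1.5))
o=robot.get_obs();print(o["time"],o["joint_positions"],o["tool_pos"],turn_to(e),rel(c))
E
```

```text
[248 150  12  61 630] [253.38412698 179.84920635] [0.58534563 0.04847812 0.072     ]
11.65 [-2.01924532e-02  1.67415899e-01  1.29741377e+00  3.93907059e-05
  1.68220668e+00  1.36925905e+00] [0.58158248 0.0448801  0.1974205 ] 0.08073829703376134 [ 1.254e+01  1.000e-02 -2.100e-01]
```

View pics/w3.png

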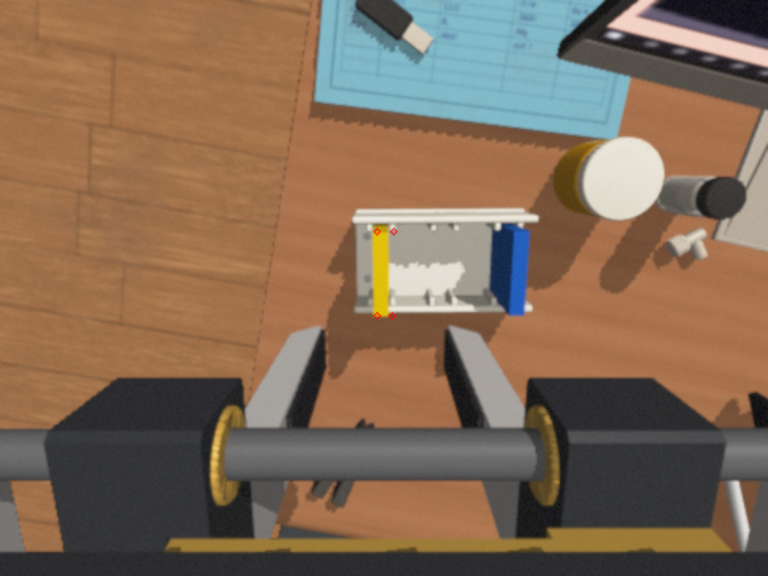

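The yellow strip sits at about (380,270) of the 1.5x wrist view, roughly 3 mm to the left of the prediction. I'll correct for that and grip its top edge.

Request:
carry_out --pt "0.5 0 -0.25 -0.35 0" --pt "0.5 4 0 0 0" --pt "0.5 4 0 0 0" --pt "0.5 3 0 0 0" --pt "0.5 2.5 0 0 0" --pt "0.5 1.6 0 0 0" --pt "0.5 0 0 0 0" --pt "0.7 0 0 0 0" --pt "0.8 0 0 0 0" --pt "1 0 0 0 0" --pt "1 0 0 0 0" --pt "1 0 0 0 0"

```text
time: 12.85
tool_pos: [0.5863, 0.0478, 0.0502]
ee_rot: [2.913, 1.569, -0.049]
wrist_force: [0.4, -0.2, 0.9]
width: 0.0104
```

```bash
python3 - <<'E'
from h import *
o=robot.get_obs();print(o["time"],o["tool_pos"],o["width"],o["wrist_force"],o["wrist_torque"])
E
```

```text
12.85 [0.58631702 0.04775009 0.05021797] 0.010446962401744846 [ 0.40091074 -0.15109494  0.87544566] [0.0082535  0.00972477 0.02011855]
```

Request:
carry_out --pt "1 -2 0 0 0" --pt "1 -4 0 0 0" --pt "1 -3 0 0 0" --pt "1 -2 0 0 0" --pt "1 0 2.13 2 0" --pt "1 0 2.13 2 0" --pt "1 0 2.13 2 0" --pt "1 0 2.13 2 0" --pt "1 0 2.13 2 0" --pt "1 0 2.13 2 0" --pt "1 0 0 0 0" --pt "1 4 0 0 0" --pt "1 3 0 0 0" --pt "1 2.5 0 0 0" --pt "1 1.4 0 0 0" --pt "1 0.4 0 0 0" --pt "1 0 0 0 0"

```text
time: 14.55
tool_pos: [0.4911, -0.0992, 0.0466]
ee_rot: [-2.728, 1.571, 0.594]
wrist_force: [-0.3, -0.5, -0.5]
width: 0.0097
```

Request:
carry_out --pt "1 0.2 0 0 0" --pt "1 0.2 0 0 0" --pt "1 0.1 0 0 0" --pt "1 0 0 0 0"

```text
time: 14.95
tool_pos: [0.4914, -0.0997, 0.0423]
ee_rot: [2.659, 1.569, -0.302]
wrist_force: [0.1, 0.4, 0.8]
width: 0.0099
```

Request:
carry_out --pt "1 0.1 0 0 0" --pt "1 0.1 0 0 0" --pt "1 0 0 0 0"

```text
time: 15.25
tool_pos: [0.4918, -0.0997, 0.0421]
ee_rot: [2.712, 1.568, -0.25]
wrist_force: [-2.2, 1.1, 9.5]
width: 0.0098
```

Request:
carry_out --pt "1 -0.15 0 0 0" --pt "0.88 0 0 0 0" --pt "0.8 0 0 0 0" --pt "0.7 0 0 0 0" --pt "0.63 0 0 0 0" --pt "0.63 0 0 0 0"

```text
time: 15.85
tool_pos: [0.4906, -0.0994, 0.0407]
ee_rot: [-0.304, 1.57, 3.017]
wrist_force: [0.1, 0.4, 0.5]
width: 0.0347
```

```bash
python3 - <<'E'
from h import *
o=robot.get_obs();print(o["time"],o["tool_pos"],o["width"])
s=robot.snapshot("wrist");t=robot.snapshot("side")
a=cv2.resize(s["image"][100:260,140:380],None,fx=2,fy=2);b=cv2.resize(t["image"][130:290,150:310],None,fx=2,fy=2)
cv2.imwrite("pics/w4.png",np.hstack([a,b])[:,:,::-1])
E
```

```text
15.85 [ 0.49056393 -0.09944229  0.04068329] 0.03466299103218772
```

View pics/w4.png

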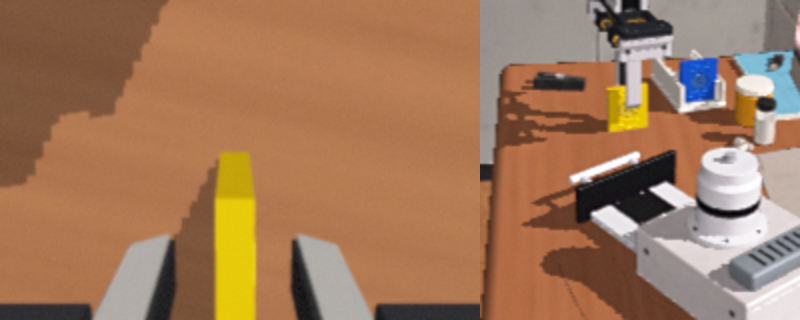

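The wrist crop shows the carrier standing free on its edge between the fingers at (235,230), and the side crop shows the drawer open. Next I'll tip it onto the leading finger.

Request:
carry_out --pt "0.63 0 -0.5 0 0" --pt "0.63 0 -0.5 0 0" --pt "0.63 0 -0.2 0 0" --pt "0.63 0 -0.2 0 0" --pt "0.63 0 -0.2 0 0" --pt "0.63 0 -0.2 0 0" --pt "0.63 0 -0.2 0 0" --pt "0.63 0 -0.2 0 0" --pt "0.63 0 0 0 0" --pt "0.63 0 0 0 0" --pt "0.56 0 0.35 0 0" --pt "0.5 0 0.3 0 0" --pt "0.45 0 0.2 0 0" --pt "0.45 0 0 0 0"

```text
time: 17.35
tool_pos: [0.4884, -0.0867, 0.0409]
ee_rot: [1.345, 1.571, -1.617]
wrist_force: [-1.0, -0.3, -0.6]
width: 0.052
```

```bash
python3 - <<'E'
from h import *
o=robot.get_obs();print(o["time"],o["tool_pos"],o["width"],o["wrist_force"])
s=robot.snapshot("wrist");t=robot.snapshot("side")
a=cv2.resize(s["image"][100:260,140:380],None,fx=2,fy=2);b=cv2.resize(t["image"][140:220,190:270],None,fx=4,fy=4)
cv2.imwrite("pics/w5.png",np.hstack([a,b])[:,:,::-1])
E
```

```text
17.35 [ 0.48836201 -0.08665295  0.04092689] 0.0520407899143764 [-0.98424721 -0.30227895 -0.61103856]
```

View pics/w5.png

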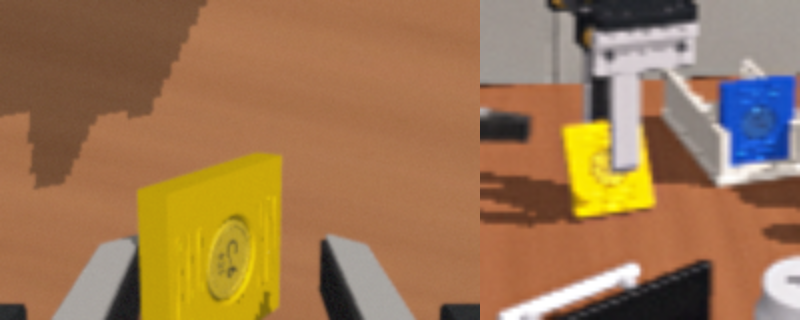

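The carrier leans on the left finger with its disc visible at (230,255), its base at (280,160) and the right finger clear behind it at (325,240). Next I'll lower the tool and let it down by opening.

Request:
carry_out --pt "0.45 0.6 0 0 0" --pt "0.45 0.6 0 0 0" --pt "0.45 0.6 0 0 0" --pt "0.45 0.6 0 0 0" --pt "0.45 0.6 0 0 0" --pt "0.45 0.5 0 0 0" --pt "0.45 0 0 0 0" --pt "0.41 0 -0.18 0 0" --pt "0.37 0 -0.18 0 0" --pt "0.33 0 -0.18 0 0" --pt "0.29 0 -0.18 0 0" --pt "0.25 0 -0.18 0 0" --pt "0.21 0 -0.18 0 0" --pt "0.17 0 -0.18 0 0" --pt "0.13 0 -0.18 0 0" --pt "0.09 0 -0.18 0 0" --pt "0.05 0 -0.18 0 0" --pt "0.02 0 -0.18 0 0" --pt "0 0 -0.1 0 0" --pt "0 0 0 0 0"

```text
time: 19.45
tool_pos: [0.4845, -0.0656, 0.006]
ee_rot: [1.288, 1.571, -1.674]
wrist_force: [0.2, -0.1, -0.1]
width: 0.0937
```

```bash
python3 - <<'E'
from h import *
o=robot.get_obs();print(o["time"],o["tool_pos"],o["width"],o["wrist_force"])
s=robot.snapshot("wrist");t=robot.snapshot("side")
a=cv2.resize(s["image"][100:260,140:380],None,fx=2,fy=2);b=cv2.resize(t["image"][140:220,190:270],None,fx=4,fy=4)
cv2.imwrite("pics/w6.png",np.hstack([a,b])[:,:,::-1])
E
```

```text
19.45 [ 0.48453879 -0.06561159  0.00595356] 0.09372787882082032 [ 0.15770307 -0.0955407  -0.06579799]
```

View pics/w6.png

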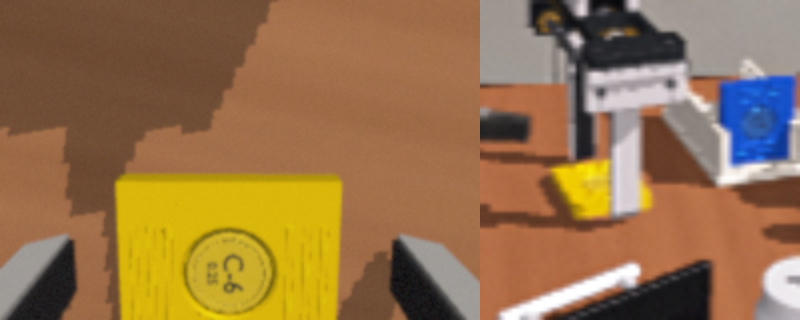

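The carrier lies flat and disc up at (230,265), clear of both fingers. I'll rise, measure it, and turn for the side grasp.

Request:
carry_out --pt "0 -2 0 0 0" --pt "0 -4 0 0 0" --pt "0 -5 0 0 0" --pt "0 -4 0 0 -8.5" --pt "0 0 0 0 -8.5" --pt "0 0 0 0 -8.5" --pt "0 0 0 0 -8.5" --pt "0 0 0 0 -8.5" --pt "0 0 0 0 -8.5" --pt "0 0 0 0 -8.5" --pt "0 0 0 0 -8.5" --pt "0 0 0 0 -8.5" --pt "0 0 0 0 -8.5" --pt "0 0 0 0 -5" --pt "0 0 0 4 0" --pt "0 0 0 2 0" --pt "0 0 0 0 0"

```text
time: 21.25
tool_pos: [0.4955, -0.1268, 0.1557]
ee_rot: [-0.557, 1.57, -1.951]
wrist_force: [-0.4, -0.1, 0.4]
width: 0.0941
```

```bash
cat > y.py <<'E'
from h import *
def yellow(s,z=.01):
    hsv=cv2.cvtColor(s["image"],cv2.COLOR_RGB2HSV)
    m=cv2.inRange(hsv,(20,110,80),(35,255,255))
    m=cv2.morphologyEx(m,cv2.MORPH_CLOSE,np.ones((9,9)))
    cs=[c for c in cv2.findContours(m,cv2.RETR_EXTERNAL,2)[0] if cv2.contourArea(c)>300]
    for c in cs:
        P=np.array([plane(s,*p[0],z)[:2]*1000 for p in c],np.float32)
        r=cv2.minAreaRect(P);print(cv2.boundingRect(c),r)
E
python3 - <<'E'
from y import *
s=robot.snapshot("wrist");yellow(s);t=robot.snapshot("top");yellow(t)
save(s,"w7.png")
o=robot.get_obs();print(o["time"],o["joint_positions"],o["tool_pos"],tool()[1])
E
```

```text
(227, 353, 285, 15) ((665.666015625, -317.509765625), (341.86944580078125, 19.736757278442383), 10.15308666229248)
(441, 271, 41, 66) ((750.8898315429688, -225.69273376464844), (39.27484893798828, 90.60015106201172), 26.686222076416016)
(31, 271, 42, 66) ((286.4733581542969, -308.98785400390625), (90.72330474853516, 40.19801712036133), 83.03396606445312)
(400, 157, 48, 50) ((658.4014282226562, -93.09471893310547), (52.47386932373047, 36.58687210083008), 77.6812515258789)
(226, 85, 58, 68) ((481.1899719238281, -64.89654541015625), (56.60867691040039, 64.7227554321289), 10.092516899108887)
21.35 [-3.58116194e-01  1.51523910e-02  1.54453855e+00  5.50131033e-04
  1.58261838e+00 -5.37147162e-01] [ 0.49515328 -0.12467298  0.15577017] [[-4.78390841e-04  9.84015513e-01  1.78082119e-01]
 [ 7.66394614e-04  1.78082447e-01 -9.84015272e-01]
 [-9.99999592e-01 -3.34262717e-04 -8.39337202e-04]]
```

Request:
carry_out --pt "0 0 -0.31 -3.5 0" --pt "0 0 0 -3.93 0" --pt "0 4 0 0 0" --pt "0 4 0 0 0" --pt "0 3 0 0 0" --pt "0 2 0 0 0" --pt "0 1.5 0 0 0" --pt "0 0.6 0 0 0" --pt "0 0 0 0 0"

```text
time: 22.25
tool_pos: [0.4781, -0.0513, 0.0043]
ee_rot: [-2.055, 1.569, 2.838]
wrist_force: [-0.1, 0.3, -0.3]
width: 0.0938
```

```bash
python3 - <<'E'
from h import *
o=robot.get_obs();print(o["time"],o["tool_pos"],o["wrist_force"],rel([.4789,-.0521,.004]))
E
```

```text
22.25 [ 0.47813488 -0.05134206  0.00429228] [-0.14670803  0.32416745 -0.30360642] [0.03 0.06 0.09]
```

Request:
carry_out --pt "0.2 0 0.06 0.1 0" --pt "0.3 0 0 0 0" --pt "0.36 0 0 0 0" --pt "0.42 0 0 0 0" --pt "0.6 0 0 0 0" --pt "1 0 0 0 0" --pt "1 0 0 0 0" --pt "1 -1 0 0 0" --pt "1 -3 0 0 0" --pt "1 -4 0 0 0" --pt "1 -3 0 0 0" --pt "1 0 0 0 0" --pt "1 0 0 0 8.5" --pt "1 0 0 0 0"

```text
time: 23.65
tool_pos: [0.4791, -0.053, 0.1141]
ee_rot: [-1.767, 1.569, 2.977]
wrist_force: [0.1, -0.6, -0.4]
width: 0.0553
```

```bash
python3 - <<'E'
from y import *
s=robot.snapshot("wrist");t=robot.snapshot("side")
o,M=tool();print(o["time"],o["tool_pos"],o["width"],o["wrist_force"],o["joint_positions"],M)
yellow(s,o["tool_pos"][2]+.006)
# drawer from wrist/top: look
tp=robot.snapshot("top")
a=cv2.resize(s["image"],None,fx=1,fy=1);b=cv2.resize(t["image"][140:284,180:310],(260,288));c=cv2.resize(tp["image"][150:198,0:1],(1,1))
d=np.zeros((384,780,3),np.uint8);d[:,:512]=a;d[:288,520:]=b
cv2.imwrite("pics/w8.png",d[:,:,::-1]);cv2.imwrite("pics/top8.png",tp["image"][:,:,::-1])
h0=np.array([.4995,-.3667,.038]);u=np.array([-.504,.864,0]);b=np.array([.864,.504,0])
g=tp["image"].astype(int)
print([(k,int(np.median([g[tuple(int(round(q)) for q in proj(tp,h0+u*k/1000+b*l/1000))[::-1]].min() for l in range(-30,31,5)]))) for k in range(96,124,2)])
E
```

```text
23.75 [ 0.47891981 -0.05292309  0.11376362] 0.055615641914430865 [ 0.15444651 -0.24696253  0.01351054] [-2.27697416e-01 -2.62330660e-02  1.67036129e+00 -1.37621615e-04
  1.49973648e+00 -2.62246198e-01] [[-2.24439381e-03  9.99400405e-01  3.45513183e-02]
 [ 3.79150216e-04  3.45522533e-02 -9.99402821e-01]
 [-9.99997409e-01 -2.22995337e-03 -4.56471743e-04]]
(131, 352, 376, 16) ((520.0958251953125, -136.0374298095703), (240.52210998535156, 11.247759819030762), 1.9007624387741089)
(366, 271, 27, 66) ((554.3443603515625, -95.24327087402344), (13.981136322021484, 45.756893157958984), 11.731902122497559)
(120, 271, 27, 66) ((403.65802001953125, -100.01329040527344), (45.77230453491211, 13.932869911193848), 82.04264068603516)
(426, 214, 63, 39) ((592.8985595703125, -48.342960357666016), (22.944040298461914, 34.203834533691406), 88.23531341552734)
(207, 198, 99, 88) ((477.7903137207031, -57.850669860839844), (56.05228042602539, 53.89566421508789), 1.851691484451294)
[(96, 64), (98, 64), (100, 64), (102, 70), (104, 95), (106, 146), (108, 201), (110, 215), (112, 204), (114, 170), (116, 124), (118, 88), (120, 76), (122, 81)]
```

View pics/w8.png

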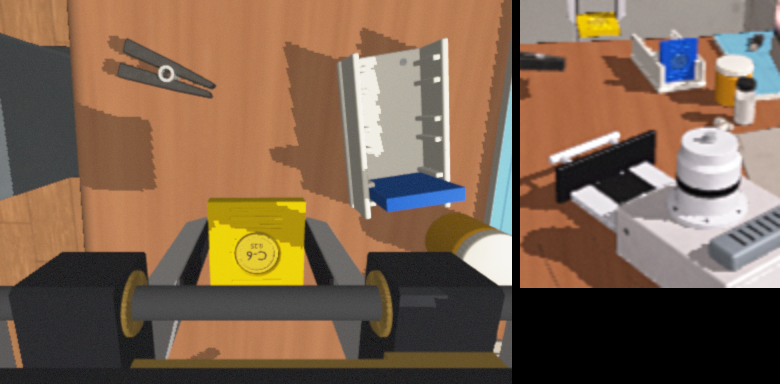

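The carrier is held level by its sides at (256,240), disc up, and everything else is undisturbed. In the side inset the drawer is out at its stop. Now over the drawer.

Request:
carry_out --pt "1 0 -0.09 2 0" --pt "1 0 -0.09 3.5 0" --pt "1 0 -0.09 3.9 0" --pt "1 0 -0.09 3.9 0" --pt "1 0 -0.09 3.9 0" --pt "1 0 -0.09 3.9 0" --pt "1 0 -0.09 3.9 0" --pt "1 0 -0.09 3.2 0" --pt "1 0 0 0 -8.5" --pt "1 0 0 0 -8.5" --pt "1 0 0 0 -8.5" --pt "1 0 0 0 -2.7" --pt "1 0 0 0 0"

```text
time: 25.1
tool_pos: [0.4811, -0.335, 0.114]
ee_rot: [-2.744, 1.569, 2.493]
wrist_force: [0.2, 0.2, -0.2]
width: 0.0553
```

```bash
python3 - <<'E'
from y import *
s=robot.snapshot("wrist");t=robot.snapshot("side")
o,M=tool();print(o["time"],o["tool_pos"],o["width"],M)
print(turn_to(np.array([.864,.504,0])),rel([.4814,-.3351,.06]))
yellow(s,o["tool_pos"][2]+.006)
im=s["image"][:,:,::-1].copy()
seat=np.array([.4985,-.3645,0]);i=np.array([.504,-.864,0]);b=np.array([.864,.504,0])
def mk(S,im,p):
    cv2.circle(im,tuple(int(round(q)) for q in proj(S,p)),2,(0,0,255),-1)
it=t["image"][:,:,::-1].copy()
Z=lambda z:np.array([0,0,z])
for S,I in((s,im),(t,it)):
    for y in(-.056,-.03,.03,.056):
        for x in(-.06,.008,.05): mk(S,I,seat+i*x+b*y+Z(.021))
    for y in (-.05,.05): mk(S,I,seat-i*.108+b*y+Z(.038))
d=np.zeros((384,800,3),np.uint8);d[:,:400]=im[:,56:456];d[:,400:]=cv2.resize(it[170:266,200:300],(400,384))
cv2.imwrite("pics/w9.png",d)
E
```

```text
25.2 [ 0.48124427 -0.33498268  0.11429445] 0.055503142165919415 [[-8.84749323e-04  8.65986758e-01  5.00066148e-01]
 [ 7.14470691e-04  5.00066764e-01 -8.65986560e-01]
 [-9.99999353e-01 -4.08898416e-04 -1.06115589e-03]]
-0.2520419829241831 [5.43 0.01 0.02]
(131, 352, 381, 16) ((557.15234375, -386.87908935546875), (242.7399444580078, 11.187347412109375), 30.08299446105957)
(366, 271, 27, 66) ((566.4880981445312, -335.6596374511719), (13.725095748901367, 45.25923538208008), 40.957523345947266)
(120, 271, 27, 66) ((436.6248474121094, -411.2124328613281), (13.855974197387695, 45.606632232666016), 20.204374313354492)
(207, 197, 99, 89) ((481.5790710449219, -338.8924865722656), (55.83037185668945, 54.20893096923828), 30.063091278076172)
```

View pics/w9.png

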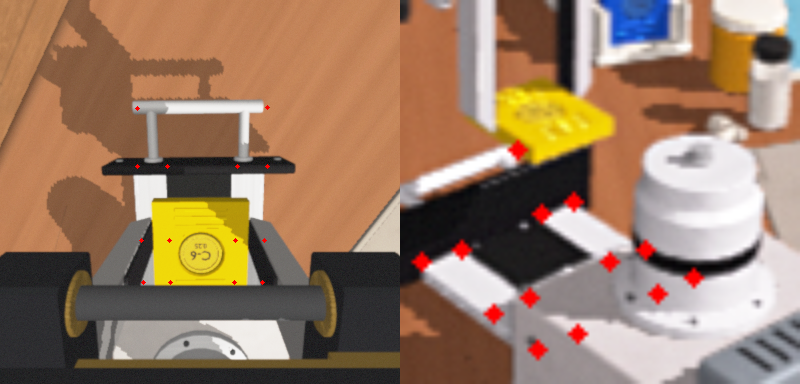

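The wrist view shows the tray's centre at column 199.5 and the carrier's at 200.3, so it is aligned to within 1 mm, with the drawer front at row 165 clear behind it. The side inset agrees. Lowering now.

Request:
carry_out --pt "1 3 -0.05 0 -0.2" --pt "1 2.5 0 0 0" --pt "1 1.5 0 0 0" --pt "1 0.8 0 0 0" --pt "1 0.4 0 0 0" --pt "1 0.2 0 0 0" --pt "1 0.2 0 0 0" --pt "1 0 0 0 0"

```text
time: 26.0
tool_pos: [0.4815, -0.3358, 0.0298]
ee_rot: [0.317, 1.569, -0.726]
wrist_force: [-0.2, 0.1, -0.3]
width: 0.0555
```

Request:
carry_out --pt "1 0.1 0 0 0" --pt "1 0.1 0 0 0" --pt "1 0.1 0 0 0" --pt "1 0 0 0 0"

```text
time: 26.4
tool_pos: [0.4812, -0.3355, 0.0263]
ee_rot: [0.313, 1.57, -0.731]
wrist_force: [-0.0, -0.0, 0.7]
width: 0.0556
```

Request:
carry_out --pt "1 0.1 0 0 0" --pt "1 0 0 0 0"

```text
time: 26.6
tool_pos: [0.4813, -0.3358, 0.0263]
ee_rot: [0.162, 1.569, -0.882]
wrist_force: [-1.6, 0.4, 5.0]
width: 0.0559
```

Request:
carry_out --pt "1 -0.1 0 0 0" --pt "1 0 0 0.2 0" --pt "1 0 0 0.2 0" --pt "1 0 0 0.2 0" --pt "1 0 0 0.2 0" --pt "1 0 0 0.2 0" --pt "1 0 0 0.2 0" --pt "1 0 0 0.2 0" --pt "1 0 0 0.2 0" --pt "1 0 0 0 0"

```text
time: 27.6
tool_pos: [0.4888, -0.3479, 0.0263]
ee_rot: [3.005, 1.568, 1.962]
wrist_force: [-1.9, 4.2, 5.3]
width: 0.0552
```

Request:
carry_out --pt "1 -0.08 0 0 0" --pt "1 0 0 0.1 0" --pt "1 0 0 0.1 0" --pt "1 0 0 0 0"

```text
time: 28.0
tool_pos: [0.4901, -0.3513, 0.0264]
ee_rot: [-0.807, 1.571, -1.851]
wrist_force: [0.7, -0.2, -0.5]
width: 0.0552
```

Request:
carry_out --pt "1 0 0 0.1 0" --pt "1 0 0 0.1 0" --pt "1 0 0 0 0"

```text
time: 28.3
tool_pos: [0.4911, -0.353, 0.0267]
ee_rot: [-0.395, 1.571, -1.439]
wrist_force: [-0.1, 0.1, 0.2]
width: 0.0555
```

Request:
carry_out --pt "1 0 0 0.1 0" --pt "1 0 0 0.1 0" --pt "1 0 0 0 0"

```text
time: 28.6
tool_pos: [0.4922, -0.3546, 0.0268]
ee_rot: [0.05, 1.571, -0.993]
wrist_force: [-0.1, -0.4, -0.3]
width: 0.0553
```

```bash
cat > bar.py <<'E'
from h import *
def bar(n,rng):
    S=robot.snapshot(n);g=S["image"].astype(int)
    h0=np.array([.4995,-.3667,.038]);u=np.array([-.504,.864,0]);b=np.array([.864,.504,0]);out=[]
    for k in rng:
        v=[]
        for l in range(-30,31,5):
            x,y=(int(round(q)) for q in proj(S,h0+u*k/1000+b*l/1000))
            if 0<=x<512 and 0<=y<384:v.append(g[y,x].min())
        out.append(np.median(v) if v else 0)
    out=np.array(out);w=np.clip(out-130,0,None);print(n,"bar at",(w*np.array(rng)).sum()/w.sum(),out.astype(int))
    return S
E
python3 - <<'E'
from bar import *
s=bar("wrist",range(90,124,2));save(s,"w10.png")
E
```

```text
wrist bar at 111.25345622119816 [ 70  71  70  71  71  70  71  71 132 163 190 201 181  96  95  95  93]
```

Request:
carry_out --pt "1 0 0 0.1 0" --pt "1 0 0 0.1 0" --pt "1 0 0 0.1 0" --pt "1 0 0 0 0"

```text
time: 29.05
tool_pos: [0.4933, -0.3564, 0.0266]
ee_rot: [-2.984, 1.569, 2.256]
wrist_force: [-1.1, 2.4, -0.0]
width: 0.0554
```

Request:
carry_out --pt "1 0 0 0.1 0" --pt "1 0 0 0.1 0" --pt "1 0 0 0 0"

```text
time: 29.35
tool_pos: [0.4937, -0.3572, 0.0264]
ee_rot: [-3.009, 1.567, 2.232]
wrist_force: [-3.9, 4.4, 1.2]
width: 0.0552
```

```bash
python3 - <<'E'
from bar import *
s=bar("wrist",range(90,124,2));save(s,"w11.png")
o,M=tool();print(o["tool_pos"],o["wrist_force"],M.T@o["wrist_force"])
E
```

```text
wrist bar at 110.06572769953051 [ 71  70  70  69  72  70  70  85 150 174 200 197 142  97  96  95  95]
[ 0.49367676 -0.35728199  0.02642361] [-3.388144    4.22637933  1.56881724] [-1.54707468 -0.79981563 -5.36375283]
```

Request:
carry_out --pt "0.38 0 0 0 0" --pt "0.34 0 0 0 0" --pt "0.28 0 0 0 0" --pt "0.2 0 0 0 0" --pt "0.2 -1 0 0 0" --pt "0.2 -3 0 0 0" --pt "0.2 -5 0 0 0" --pt "0.2 -5 0 0 0" --pt "0.2 -2 0 0 0" --pt "0.2 0 0 -4 0" --pt "0.2 0 0 -4 0" --pt "0.2 0 0 -3 0" --pt "0.2 0 0 0 0"

```text
time: 30.7
tool_pos: [0.4382, -0.2613, 0.1884]
ee_rot: [0.72, 1.569, -0.321]
wrist_force: [-0.5, -1.3, -0.3]
width: 0.075
```

```bash
python3 - <<'E'
from y import *
from bar import bar
s=bar("wrist",range(90,124,2));o=robot.get_obs();print(o["time"],o["tool_pos"],o["width"])
bar("top",range(90,124,2))
yellow(s,.031)
seat=np.array([.4985,-.3645,.031]);i=np.array([.504,-.864,0]);b=np.array([.864,.504,0])
hsv=cv2.cvtColor(s["image"],cv2.COLOR_RGB2HSV);m=cv2.inRange(hsv,(20,110,80),(35,255,255))
for y in(-20,0,20): 
    L=[x for x in range(-70,40) if m[tuple(int(round(q)) for q in proj(s,seat+i*x/1000+b*y/1000))[::-1]]]
    print(y,L[:1],L[-1:])
im=s["image"][:,:,::-1];cv2.imwrite("pics/w12.png",cv2.resize(im[100:384,100:412],None,fx=2,fy=2))
E
```

```text
wrist bar at 108.82872928176796 [ 61  61  60  60  61  60  62  90 225 231 226 191 139  67  60  60  62]
30.75 [ 0.43909477 -0.26287815  0.18829891] 0.07540127864693513
top bar at nan [77 76 76 73 73 73 74 73 72 72 73 73 72 71 72 70 71]
(181, 352, 331, 16) ((648.3609008789062, -401.2151794433594), (412.0159912109375, 21.926904678344727), 30.246601104736328)
(405, 271, 34, 66) ((682.7279052734375, -291.81304931640625), (34.35865783691406, 91.55924987792969), 42.68787384033203)
(74, 271, 35, 66) ((342.43634033203125, -490.582763671875), (34.050071716308594, 91.56704711914062), 16.137685775756836)
(231, 254, 49, 32) ((488.8912353515625, -353.2078857421875), (55.583072662353516, 38.983863830566406), 30.260761260986328)
(482, 131, 30, 47) ((643.2568359375, -112.22535705566406), (30.193748474121094, 50.072540283203125), 40.89531326293945)
-20 [-34] [5]
0 [-34] [5]
20 [-34] [5]bar.py:11: RuntimeWarning: invalid value encountered in scalar divide
  out=np.array(out);w=np.clip(out-130,0,None);print(n,"bar at",(w*np.array(rng)).sum()/w.sum(),out.astype(int))
```

View pics/w12.png

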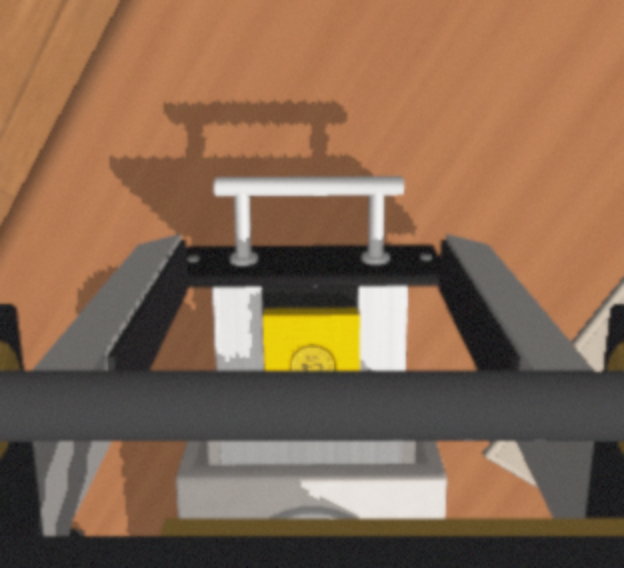

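The carrier lies in the tray at (310,340), disc up, square to the drawer. I've now used 12 views, so I'll check the seating depth numerically.

```bash
python3 - <<'E'
from h import *
s=robot.snapshot("wrist");g=cv2.cvtColor(s["image"],cv2.COLOR_RGB2HSV)
K=s["image"]
seat=np.array([.4985,-.3645,.031]);i=np.array([.504,-.864,0]);b=np.array([.864,.504,0])
for x in range(-42,6):
    P=[cv2.getRectSubPix(K,(1,1),proj(s,seat+i*x/1000+b*y/1000))[0,0] for y in (-18,-16,-14,14,16,18)]
    print(x,np.median(P,0).astype(int),end=" ")
h0=np.array([.4995,-.3667,.038]);u=-i
print();print([(k/1,int(np.median([cv2.getRectSubPix(K,(1,1),proj(s,h0+u*k/1000+b*y/1000))[0,0].min() for y in(-20,-10,0,10,20)]))) for k in range(98,122)])
# tray edges and carrier sides laterally at x=-22
for x,z in((-30,.021),(-20,.031)):
    print([int(cv2.getRectSubPix(K,(1,1),proj(s,seat+i*x/1000+b*y/1000+[0,0,z-.031]))[0,0][2]) for y in range(-64,66,2)])
E
```

```text
-42 [36 36 36] -41 [35 34 33] -40 [34 34 33] -39 [35 34 33] -38 [34 34 33] -37 [35 34 34] -36 [41 39 34] -35 [65 56 29] -34 [94 79 21] -33 [112  94  15] -32 [122 103  12] -31 [142 118  10] -30 [188 157  10] -29 [220 189  10] -28 [233 204  10] -27 [233 206  10] -26 [233 206  10] -25 [233 205  10] -24 [233 206  10] -23 [234 206  10] -22 [234 206  10] -21 [233 206  10] -20 [233 206  10] -19 [234 206  10] -18 [234 206  10] -17 [234 206  10] -16 [233 204  10] -15 [233 205  10] -14 [234 207  10] -13 [234 207  10] -12 [234 207  10] -11 [234 207  10] -10 [234 207  10] -9 [234 206  10] -8 [233 206  10] -7 [234 207  10] -6 [234 207  10] -5 [234 206  10] -4 [234 206  10] -3 [234 206  10] -2 [233 206  10] -1 [234 206  10] 0 [233 206  10] 1 [233 206  10] 2 [233 206  10] 3 [233 206  10] 4 [233 206  10] 5 [233 205  10] 
[(98.0, 60), (99.0, 59), (100.0, 61), (101.0, 59), (102.0, 61), (103.0, 58), (104.0, 81), (105.0, 152), (106.0, 209), (107.0, 229), (108.0, 230), (109.0, 227), (110.0, 220), (111.0, 207), (112.0, 183), (113.0, 161), (114.0, 136), (115.0, 100), (116.0, 72), (117.0, 62), (118.0, 59), (119.0, 60), (120.0, 61), (121.0, 60)]
[62, 63, 131, 229, 229, 227, 227, 228, 227, 225, 227, 228, 204, 166, 162, 161, 130, 46, 27, 25, 27, 23, 27, 26, 25, 30, 24, 28, 25, 25, 25, 22, 21, 26, 21, 24, 25, 17, 23, 23, 26, 25, 25, 26, 69, 210, 235, 231, 231, 235, 235, 235, 236, 234, 232, 234, 236, 238, 235, 128, 89, 91, 87, 90, 86]
[59, 58, 65, 163, 239, 233, 228, 229, 228, 227, 227, 228, 229, 197, 166, 161, 153, 67, 10, 10, 10, 10, 10, 10, 10, 10, 10, 10, 10, 10, 10, 10, 10, 10, 10, 10, 10, 10, 10, 10, 10, 10, 10, 10, 35, 191, 233, 233, 234, 235, 234, 235, 235, 232, 232, 235, 236, 236, 175, 87, 84, 84, 85, 84, 83]
```

The rear edge measures 76.8 mm from the bar, against 76 nominal, so it is home. The bar is still at its outer stop. Now I'll shut the drawer by pushing the bar with closed fingers.

Request:
carry_out --pt "1 0 0 -1.0 0" --pt "1 0 0 -0.8 0" --pt "1 4 0 0 0" --pt "1 4 0 0 0" --pt "1 4 0 0 0" --pt "1 2.5 0 0 0" --pt "1 1.8 0 0 0" --pt "1 0 0 0 0" --pt "1 0 0 0.5 0" --pt "1 0 0 0.4 0" --pt "1 0 0 0.3 0" --pt "1 0 0 0.2 0" --pt "1 0 0 0 0"

```text
time: 32.15
tool_pos: [0.4374, -0.2597, 0.0246]
ee_rot: [2.571, 1.57, 1.527]
wrist_force: [-1.6, 4.1, 2.6]
width: 0.0006
```

```bash
python3 - <<'E'
from bar import *
bar("wrist",range(90,124,2))
o,M=tool();print(o["time"],(o["tool_pos"]-[.4995,-.3667,0])@[[-.504,.864],[.864,.504],[0,0]],o["tool_pos"],M.T@o["wrist_force"])
E
```

```text
wrist bar at nan [46 46 44 41 37 35 36 35 36 34 35 33 35 37 61 72 68]
32.2 [0.12370572 0.0001787 ] [ 0.43733854 -0.25978293  0.02438063] [-3.60091183 -0.05625118 -3.84790741]bar.py:11: RuntimeWarning: invalid value encountered in scalar divide
  out=np.array(out);w=np.clip(out-130,0,None);print(n,"bar at",(w*np.array(rng)).sum()/w.sum(),out.astype(int))
```

Request:
carry_out --pt "1 0 0 0.3 0" --pt "1 0 0 0.3 0" --pt "1 0 0 0.3 0" --pt "1 0 0 0.3 0" --pt "1 0 0 0.5 0" --pt "1 0 0 0.6 0" --pt "1 0 0 0.6 0" --pt "1 0 0 0.6 0" --pt "1 0 0 0.6 0" --pt "1 0 0 0.6 0" --pt "1 0 0 0.6 0" --pt "1 0 0 0.6 0" --pt "1 0 0 0.6 0" --pt "1 0 0 0.6 0" --pt "1 0 0 0.6 0" --pt "1 0 0 0.6 0" --pt "1 0 0 0.6 0" --pt "1 0 0 0.5 0" --pt "1 0 0 0.4 0" --pt "1 0 0 0 0"

```text
time: 34.2
tool_pos: [0.4865, -0.3449, 0.0236]
ee_rot: [-2.945, 1.57, 2.295]
wrist_force: [-0.9, 1.4, -1.0]
width: 0.0003
```

```bash
python3 - <<'E'
from bar import *
o,M=tool();print(o["time"],(o["tool_pos"]-[.4995,-.3667,0])@[[-.504,.864],[.864,.504],[0,0]],o["tool_pos"],M.T@o["wrist_force"])
E
```

```text
34.2 [ 0.02542862 -0.00023166] [ 0.48649048 -0.34485761  0.02364418] [ 1.02409608 -0.05709921 -1.6832251 ]
```

Request:
carry_out --pt "1 0 0 0.3 0" --pt "1 0 0 0.3 0" --pt "1 0 0 0.2 0" --pt "1 0 0 0.2 0" --pt "1 0 0 0.2 0" --pt "1 0 0 0.1 0" --pt "1 0 0 0.1 0" --pt "1 0 0 0 0"

```text
time: 35.0
tool_pos: [0.4911, -0.3533, 0.0239]
ee_rot: [-2.993, 1.56, 2.247]
wrist_force: [-8.1, 11.0, 9.0]
width: 0.0004
```

```bash
python3 - <<'E'
from bar import *
o,M=tool();print(o["time"],(o["tool_pos"]-[.4995,-.3667,0])@[[-.504,.864],[.864,.504],[0,0]],M.T@o["wrist_force"])
E
```

```text
35.0 [ 0.01582344 -0.00052242] [ -8.84845762  -1.47506188 -13.65871464]
```

Request:
carry_out --pt "1 0 0 0.1 0" --pt "1 0 0 0.1 0" --pt "1 0 0 0 0"

```text
time: 35.3
tool_pos: [0.4911, -0.3533, 0.0239]
ee_rot: [-3.004, 1.556, 2.236]
wrist_force: [-9.9, 14.3, 11.3]
width: 0.0004
```

```bash
python3 - <<'E'
from bar import *
o,M=tool();print(o["time"],(o["tool_pos"]-[.4995,-.3667,0])@[[-.504,.864],[.864,.504],[0,0]],M.T@o["wrist_force"])
E
```

```text
35.3 [ 0.01581443 -0.00055266] [-11.02607792  -1.36500261 -17.52311128]
```

Request:
carry_out --pt "1 0 0 -0.4 0" --pt "1 0 0 -0.6 0" --pt "1 0 0 -1 0" --pt "1 -4 0 0 0" --pt "1 -5 0 0 0" --pt "1 -5 0 0 0" --pt "1 -4 0 -3 0" --pt "1 0 0 -4 0" --pt "1 0 0 -4 0" --pt "1 0 -4 -4 0" --pt "1 0 -4 -4 0" --pt "1 0 -4 -4 0" --pt "1 0 -4 -4 0" --pt "1 0 -4 -4 0" --pt "1 0 0 0 0"

```text
time: 36.8
tool_pos: [0.1842, -0.1821, 0.2047]
ee_rot: [-0.212, 1.564, -1.262]
wrist_force: [0.7, -0.9, -0.3]
width: 0.0006
```

```bash
python3 - <<'E'
from h import *
t=robot.snapshot("top");im=t["image"];t0=cv2.imread("pics/top0.png")[:,:,::-1]
h0=np.array([.4995,-.3667,.038]);u=np.array([-.504,.864,0]);b=np.array([.864,.504,0])
for g in(t0,im):
    g=np.ascontiguousarray(g)
    print([int(np.median([cv2.getRectSubPix(g,(1,1),proj(t,h0+u*k/1000+b*y/1000))[0,0].min() for y in(-25,-15,-5,5,15,25)])) for k in range(-16,17)])
o=robot.get_obs();print(o["time"],o["tool_pos"],o["wrist_force"])
d=cv2.absdiff(np.ascontiguousarray(t0),im).max(2)
for n,(x0,y0,x1,y1) in dict(blue=(175,145,205,185),jar=(198,115,230,147),vial=(238,122,256,140),clamp=(132,235,162,280),counter=(325,130,455,240)).items(): print(n,int(d[y0:y1,x0:x1].max()),int((d[y0:y1,x0:x1]>60).sum()))
E
```

```text
[60, 59, 59, 59, 59, 60, 60, 62, 65, 75, 91, 113, 139, 164, 182, 195, 199, 197, 188, 175, 157, 137, 118, 99, 83, 72, 66, 63, 61, 62, 66, 70, 75]
[60, 59, 59, 59, 60, 60, 61, 62, 66, 74, 91, 113, 139, 163, 182, 195, 199, 197, 188, 174, 156, 137, 117, 99, 83, 72, 65, 63, 62, 63, 66, 70, 74]
36.85 [ 0.18614778 -0.1828977   0.20454605] [0.47223169 0.15145718 1.02514782]
blue 5 0
jar 6 0
vial 5 0
clamp 6 0
counter 13 0
```

The bar's profile matches the first picture to well under 1 mm, so the drawer is shut. The blue carrier, jar, vial and clamp are pixel-identical to the start, and the arm is clear.

```bash
python3 -c "
from bench import robot
print(robot.close_job())"
```

```text
the job is handed in; nothing more can be done
None
```

The job is done and handed in at about 37 s of the 67 s limit, with the drawer shut on the yellow carrier.

**What I did**
- **Drawer out:** the detector head blocked a cross grip on the bar, so I drew the first 4 cm with closed fingers hooked behind it. I then gripped the bar and pulled to the stop.
- **Carrier laid down:** I stood the yellow carrier on the table, let go, and tipped it onto one finger. Opening the gripper lowered it flat, disc up.
- **Loading:** I took it again by its sides, slid it under the lip to the back stop, released it and pushed the drawer shut.

**Last checks**
- **Seating:** before shutting, the carrier's rear edge was 76.8 mm from the bar against 76 nominal, so it was home to about 1 mm. It lay flat and disc up. I could not see it once the drawer was shut.
- **Drawer shut:** it took a 17 N push without moving further. In the top camera the bar's profile matches the first picture to well under 1 mm.
- **Other objects:** blue carrier, jar, vial and clamp are unchanged from the start picture.

**What went wrong or stayed unchecked**
- **Fingertips sent into the table:** one move row, just after the first hook, commanded the fingertips about 7 mm below the table top for 0.1 s. I did not read the force then; readings afterwards were normal.
- **Drawer shifted while seating:** pushing the carrier home moved the open drawer in by about 1 to 2 mm.
- **Position mismatch at shutting:** the tool stopped about 2 mm short of where I expected. I put this down to calibration, since the picture shows the bar in its original place.

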